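Turn the green circuit board over in its bench frame

TASK

The green circuit board is ready to be soldered from below: swing its hinged frame up by the black barrel knob, right over to the other side, until it lies fully down with the solder side on top, and let go. Leave the other frame, with the blue board, as it is.

Things in the scene. Friction and masses are not known exactly. Their poses are not given: they have to be found in the camera images.
- green_frame (a joint): Angle (rad) of the hinged frame with the green board (116 x 68 mm): 0 = flat, component side up (start); 1.57 = upright; 3.14 = turned over, flat, solder side up (stop). Frame 134 mm along the hinge, 85 mm out from it, 10 mm thick, parts to 22 mm high, 0.3 kg. Softly damped hinge, some 3 N at the knob: left well past upright it sinks to the far side by itself in 2 to 3 s, before upright it sinks back.
- green_knob (a point): Centre of the black barrel knob on the green board's frame, 30 mm long (along the hinge), 24 mm thick, on an 8 mm rod in the frame's plane, 130 mm from the hinge axis, midway along it, 45 mm clear of the frame's outer edge, 60 mm above the bench when flat. Free at both ends: pinch it end to end from above, fingers closing along the hinge; it turns between the fingers as the frame swings.
- green_hinge (a point): Middle of the green frame's hinge axis, 60 mm above the bench, on a fixed stand (base 170 x 190 x 8 mm, uprights 68 mm high at +-77 mm along the hinge, rest posts 55 mm high at 74 mm either side of it). x: along the hinge, level; y: level, to the side where the frame must end; z up. The knob starts 130 mm to -y, passes 130 mm above, ends 130 mm to +y.
- blue_knob (a point): Centre of the black barrel knob of the other, identical frame, with the blue board, lying flat with the component side up; to be left alone. Its hinge axis is 130 mm away, its empty rests beyond that.

How it is judged:
By the outcome, as a careful person would: the job done as asked, in the order asked, and still so for the second after the job is handed in, with the robot touching nothing.
It also fails if it takes over 42 s, if anything falls off the work surface, if the arm or the gripper's body presses on something with over 40 N, if the wrist force passes 120 N, or if a joint passes its speed limit or range.

ROBOT

A 7-joint arm with a two-finger parallel gripper is mounted at the origin on the work surface. World frame = base frame: x ahead of the robot, y to its left, z up, the work surface at z = 0. Lengths are in m, angles in rad, forces in N, time in s.
With the tool pointing down it reaches from about 0.425 to 0.925 m from the base axis. Payload 6.8 kg.
Tool frame: the origin (TCP) lies on the centre line of the jaws, within the pads' length; the fingertips stand 17 mm ahead of it and the grasp point (between the pads) lies 2 mm behind it; z points along the fingers, x is the direction in which the jaws open and shut, and the axes are right-handed (so a half turn about z gives the same grasp; the last joint's range is limited). The gripper opens to 85 mm and grips with 20 to 120 N. Pads are 22 mm wide; open, the fingers measure 114 mm over their backs; the gripper's body (76 mm by 85 mm) begins 54 mm behind the grasp point. The pads swing forward as they close: fully open they stand 13 mm farther back than shut.
Start: joints at [-1.354, 0.477, 0.022, 1.555, -0.011, 1.109, -0.083], TCP at [0.215, 0.64, 0.248] pointing down, gripper open.
Joint ranges: [-2.96, 2.96], [-0.34, 2.1], [-1.41, 1.46], [0.24, 2.44], [-1.37, 4.51], [0.17, 1.92], [-2.96, 2.96]. Speed limits (rad/s): [2.39, 2.39, 3.14, 3.14, 3.14, 3.14, 3.14].

INTERFACE

Orientations are given as a unit quaternion [w, x, y, z].
In Python, from station import status, read_camera, camera_model, bot gives the robot as it stands.
- The arm moves only by the tool arm_command, never from a script. Its argument "series" is a list of rows, each a list of 3 entries, a list of its own where there are three numbers: the finger opening in mm, from 0 to 85.4, then the shift along the tool's x, y, z in mm, then the turn about the tool's z in rad. In form: [[gripper, [dx, dy, dz], roll], ...]. A call has 1 to 8 rows; each row is the pose to reach, as a shift and turn from the pose commanded when the call began, along the tool's axes at that moment; what a row does not reach only later rows make up. A row lasts 1/8 s, in which the tool goes at most 62.5 mm and 10.7 degrees, less where a joint would pass 70% of its speed; a pose out of reach is approached as far as the arm can. A call with a gripper value outside its range is refused whole. The fingers move at their own pace and stop on an object; "squeeze" is the grip in N (left out, the last holds). Time passes only in rows, so rows that repeat a pose let the fingers close. It gives the time, the measured TCP pose, the force and the opening at its end, in the units of the state.
- status.get_obs(): the state, without advancing time (a new reading comes with each control period).
- read_camera(name): name is "side" or "top"; returns the picture (400x640x3 uint8, blue, green, red); there is no depth.
- camera_model(name): a dict with "fov_y" (degrees; the focal length in pixels is half the picture's height over the tangent of half this angle, whatever the lens; pixels are square), "cx", "cy" (the principal point, pixels), "k1" (the pictures are not rectified: a ray, as slopes to the right and down, at radius r is drawn at 1 + k1 r^2 times it, then the intrinsics apply), "R" (3x3) and "t" (3): a world point X has camera coordinates R X + t. Camera axes: x right, y down, z forward; pixel columns grow to the right and rows downward; lengths in m; the calibration is good to about 2 mm. A picture is of the moment at which its call begins. camera_model takes no time and is no camera call.
- bot.hand_in(): hands the job in, once; it reports no verdict.
The state is a dict: "t": time; "q": joint angles; "joint_vel": joint speeds; "joint_torque": joint torques, N m; "eef_pos": TCP position; "tool_rot": TCP orientation; "contact_force": force on the tool from outside, world axes, zero at the start; "torque": the same for the moment, N m; "gripper_width": opening from 0.0 (shut) to 1.0 (fully open).
Only numpy, scipy, OpenCV 4.12 (cv2) and the standard library are available. Lean on these libraries where they do the work, as an engineer would, in place of code of your own. Each camera call takes 0.05 s, during which the arm holds its last target.

## Working session

There is one attempt and no reset: what is moved stays moved. The work goes in short steps, Python scripts to look and compute and a tool call to move; the robot and the scene stay as the last step left them, time stands still between calls to the robot, and variables do not carry over. Pictures are saved under pics/ and viewed, and the job is handed in when it is done.

Besides the shell and the picture viewer there is one more tool, called after ">>>" by a JSON object that holds its "method" and its "body", one argument or row to a line. arm_command: Moves the arm, as the interface text tells. Its arguments: {"type":"object","properties":{"series":{"type":"array"},"squeeze":{"type":"number"}},"required":["series"]}

```bash
ls; mkdir -p pics; python3 - <<'E'
from station import status, read_camera, camera_model, bot
import cv2
for n in("side","top"):
    cv2.imwrite(f"pics/{n}0.png",read_camera(n)); m=camera_model(n); print(n,m)
s=status.get_obs(); print({k:s[k] for k in("t","eef_pos","tool_rot","contact_force","gripper_width")})
E
```

```text
pics
side {'fov_y': 49.84002468527011, 'cx': 326.6653403729662, 'cy': 207.56627619550133, 'k1': -0.08875024319790596, 'R': array([[ 0.97371706, -0.22707111,  0.01771416],
       [-0.16364977, -0.75160484, -0.63899054],
       [ 0.15841034,  0.61929708, -0.76901059]]), 't': array([-0.5425011 ,  0.10525802,  0.82672324])}
top {'fov_y': 46.8421711284097, 'cx': 325.3928611905434, 'cy': 202.8324017063604, 'k1': -0.08434616623327118, 'R': array([[ 0.01777652, -0.99928735,  0.0332985 ],
       [-0.99743089, -0.02003528, -0.06877649],
       [ 0.06939462, -0.03199035, -0.99707623]]), 't': array([-0.09770168,  0.54134637,  0.98189488])}
{'t': 0.1, 'eef_pos': array([0.2152552 , 0.63922912, 0.2474105 ]), 'tool_rot': array([ 5.29999494e-04,  8.12120934e-01,  5.83488564e-01, -6.35562321e-04]), 'contact_force': array([ 0.66299984, -0.11089933, -0.96792062]), 'gripper_width': 1.0050503951976109}
```

View pics/side0.png

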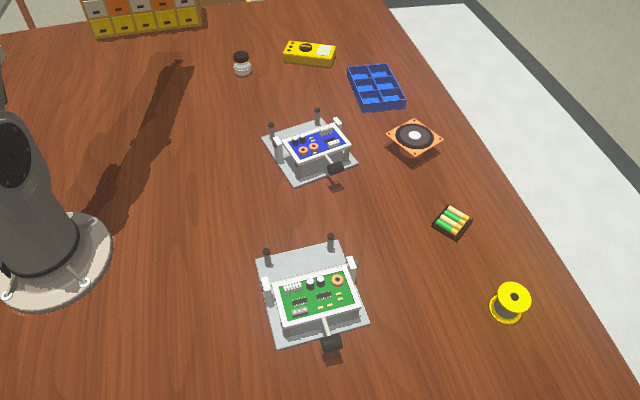

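View pics/top0.png

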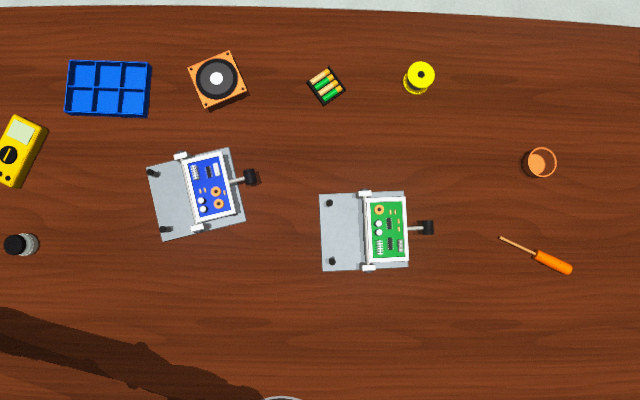

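Side view: the green frame is at (318,295) with its knob at (331,343), and the blue frame is at (317,145). Top view: the green knob is at (427,228), the green board at (389,230), and the empty rest posts are to the left at (329,203) and (332,261). I'll measure next.

```bash
cat > h.py <<'E'
import numpy as np, cv2
from station import camera_model
def K(n):
    m=camera_model(n); f=200/np.tan(np.radians(m["fov_y"]/2)); return m,np.array([[f,0,m["cx"]],[0,f,m["cy"]],[0,0,1]]),np.array([m["k1"],0,0,0,0.])
def ray(n,p):
    m,k,d=K(n); u=cv2.undistortPoints(np.array([[p]],float),k,d)[0,0]
    return -m["R"].T@m["t"], m["R"].T@np.array([u[0],u[1],1])
def onz(n,p,z):
    c,r=ray(n,p); return c+r*(z-c[2])/r[2]
def tri(ps,pt):
    c1,r1=ray("side",ps);c2,r2=ray("top",pt)
    s=np.linalg.lstsq(np.c_[r1,-r2],c2-c1,rcond=None)[0]
    a=c1+s[0]*r1;b=c2+s[1]*r2; return (a+b)/2,np.linalg.norm(a-b)
def proj(n,X):
    m,k,d=K(n); return cv2.projectPoints(np.array([X],float),cv2.Rodrigues(m["R"])[0],m["t"],k,d)[0][0,0]
E
python3 - <<'E'
from h import *
R={}
for n,box in(("top",(310,180,450,280)),("side",(245,225,380,360))):
    im=cv2.imread(f"pics/{n}0.png"); x0,y0,x1,y1=box; c=im[y0:y1,x0:x1]; hsv=cv2.cvtColor(c,cv2.COLOR_BGR2HSV)
    g=cv2.inRange(hsv,(45,100,60),(80,255,255)); ks=np.argwhere(g); 
    r=cv2.minAreaRect(cv2.findContours(cv2.morphologyEx(g,cv2.MORPH_CLOSE,np.ones((7,7))),0,2)[0].__iter__().__next__()) if 0 else cv2.minAreaRect(ks[:,::-1].astype(np.float32))
    print(n,"green",(r[0][0]+x0,r[0][1]+y0),r[1:])
    k=cv2.inRange(c,(0,0,0),(60,60,60)); N,l,st,ce=cv2.connectedComponentsWithStats(k)
    for i in range(1,N):
        if st[i,4]>15: print(" black",ce[i]+[x0,y0],st[i])
    cv2.imwrite(f"pics/{n}_crop.png",cv2.resize(c,None,fx=5.5,fy=5.5,interpolation=cv2.INTER_CUBIC) if n=="top" else cv2.resize(c,None,fx=4.4,fy=4.4,interpolation=cv2.INTER_CUBIC))
E
```

```text
top green (386.9585723876953, 229.21270751953125) ((55.291893005371094, 31.4301815032959), 86.98721313476562)
 black [328.92 202.6 ] [17 20  5  6 25]
 black [425.875      227.14772727] [107  41  17  14 176]
 black [331.46428571 261.25      ] [19 79  6  6 28]
side green (316.58824157714844, 295.35294342041016) ((34.92512893676758, 69.36518096923828), 75.96376037597656)
```

View pics/top_crop.png

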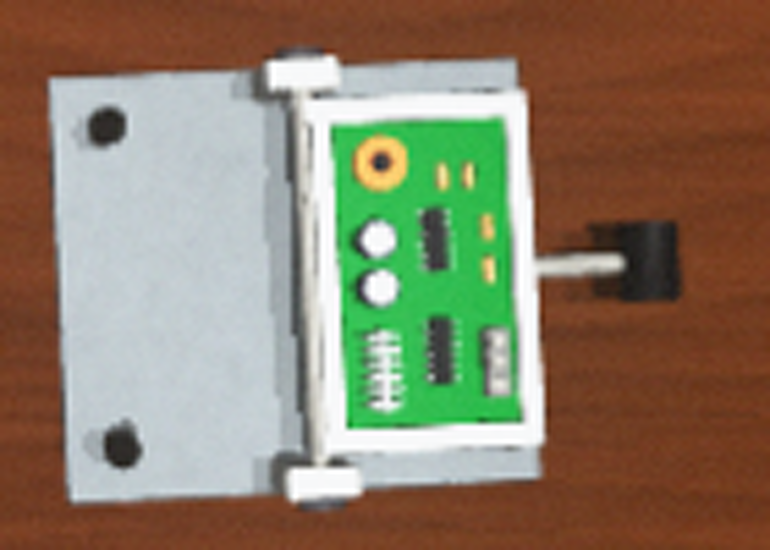

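View pics/side_crop.png

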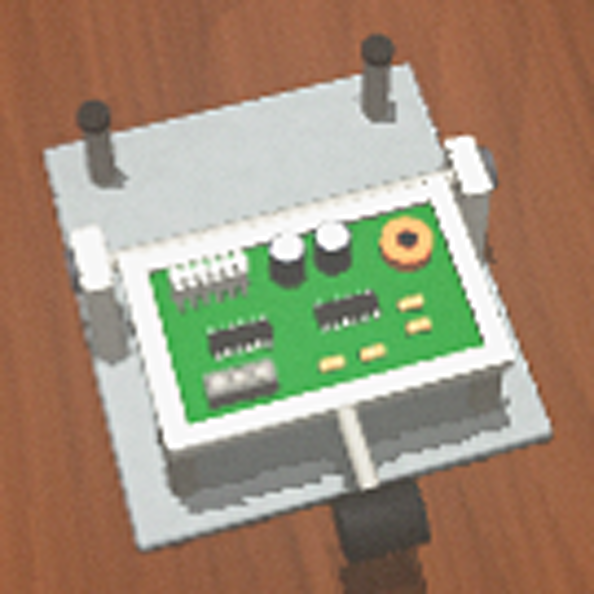

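```bash
python3 - <<'E'
from h import *
from station import status
from scipy.spatial.transform import Rotation as Ro
k,g=tri((331.6,343.6),(428.4,227.3)); print("knob tri",k,g,"onz top",onz("top",(428.4,227.3),.06),"side",onz("side",(331.6,343.6),.06))
a=onz("top",(365.1,193.6),.068);b=onz("top",(368.9,267.8),.068)
print("uprights",a,b,np.linalg.norm(a-b),(a+b)/2)
# side view of uprights
s=[onz("side",(245+468/4.4,225+165/4.4),.068),onz("side",(245+93/4.4,225+258/4.4),.068)]
print("side upr",s,(s[0]+s[1])/2,np.linalg.norm(s[0]-s[1]))
p=onz("top",(329.2,203),.055);q=onz("top",(332,261.2),.055);print("posts",p,q,(p+q)/2)
h=(a+b)/2; d=(a-b)[:2]; print("hinge yaw of a-b",np.degrees(np.arctan2(d[1],d[0])),"knob-hinge",np.linalg.norm(k[:2]-h[:2]),np.degrees(np.arctan2(*(h-k)[[1,0]])))
d=(p-q)[:2];print("posts yaw",np.degrees(np.arctan2(d[1],d[0])))
o=status.get_obs(); w,x,y,z=o["tool_rot"]; print(Ro.from_quat([x,y,z,w]).as_matrix().round(4),o["eef_pos"])
bk=onz("top",(250,177),.06);print("blue knob",bk)
E
```

```text
knob tri [ 0.49318405 -0.30342253  0.06087326] 0.00010960175033706032 onz top [ 0.49314776 -0.30363924  0.06      ] side [ 0.49334399 -0.30309117  0.06      ]
uprights [ 0.56065377 -0.16806616  0.068     ] [ 0.40755116 -0.17787433  0.068     ] 0.15341646093134245 [ 0.48410246 -0.17297025  0.068     ]
side upr [array([ 0.56127532, -0.1690142 ,  0.068     ]), array([ 0.4085437 , -0.17877329,  0.068     ])] [ 0.48490951 -0.17389374  0.068     ] 0.1530430882723596
posts [ 0.54049049 -0.09430794  0.055     ] [ 0.41923586 -0.10223892  0.055     ] [ 0.47986318 -0.09827343  0.055     ]
hinge yaw of a-b 3.665517383923416 knob-hinge 0.13076801638731955 93.98228708103471
posts yaw 3.74225092364217
[[ 3.191e-01  9.477e-01 -4.000e-04]
 [ 9.477e-01 -3.191e-01 -1.600e-03]
 [-1.700e-03  1.000e-04 -1.000e+00]] [0.2152552  0.63922912 0.2474105 ]
blue knob [0.59118522 0.07214281 0.06      ]
```

>>> {"method": "arm_command", "body": {
  "series": [
    [70,[-35,47,0],0.15],
    [70,[-70,94,0],0.3],
    [70,[-105,141,0],0.45],
    [70,[-140,188,0],0.6],
    [70,[-175,235,0],0.75],
    [70,[-210,282,0],0.9],
    [70,[-246,331,0],1.05],
    [70,[-300,355,0],1.182]
  ],
  "squeeze": 50
}}

```text
t: 1.1
eef_pos: [0.4579, 0.2402, 0.2483]
tool_rot: [0.0, 1.0, 0.029, 0.001]
contact_force: [0.1, 0.1, 0.7]
gripper_width: 0.814
```

```bash
cat >st.py <<'E'
from h import *
from station import status
from scipy.spatial.transform import Rotation as Ro
o=status.get_obs(); w,x,y,z=o["tool_rot"]; R=Ro.from_quat([x,y,z,w]).as_matrix()
print("t",o["t"],"pos",o["eef_pos"].round(4),"F",o["contact_force"].round(1),"w",round(o["gripper_width"],3))
print(R.round(4).tolist()); print("xyaw",np.arctan2(R[1,0],R[0,0]).round(4),"q",np.round(o["q"],3))
for T in ((.4932,-.3034,.200),(.4932,-.3034,.060)): print("to",T,(R.T@(np.array(T)-o["eef_pos"])*1000).round(1))
E
python3 st.py
```

```text
t 1.1 pos [0.4579 0.2402 0.2483] F [0.1 0.1 0.7] w 0.814
[[0.9983, 0.0581, 0.0013], [0.0581, -0.9983, -0.0003], [0.0013, 0.0004, -1.0]]
xyaw 0.0581 q [-0.954  0.222  0.41   1.952 -0.104  0.987 -0.438]
to (0.4932, -0.3034, 0.2) [  3.6 544.7  48.5]
to (0.4932, -0.3034, 0.06) [  3.4 544.7 188.5]
```

>>> {"method": "arm_command", "body": {
  "series": [
    [70,[0,60,0],0],
    [70,[1,120,0],0],
    [70,[1,180,0],0],
    [70,[1,240,0],0],
    [70,[2,300,10],0],
    [70,[2,360,20],0],
    [70,[2,420,30],0],
    [70,[2,480,40],0]
  ]
}}

```text
t: 2.1
eef_pos: [0.4887, -0.2383, 0.2078]
tool_rot: [-0.0, 0.999, 0.032, 0.0]
contact_force: [0.9, 0.4, 0.4]
gripper_width: 0.816
```

>>> {"method": "arm_command", "body": {
  "series": [
    [60,[0,50,8],0],
    [60,[0,66,8],0],
    [60,[0,66,8],0],
    [60,[0,66,8],0]
  ]
}}

```text
t: 2.6
eef_pos: [0.4935, -0.3006, 0.2002]
tool_rot: [-0.001, 0.999, 0.033, -0.0]
contact_force: [-0.1, 0.4, -0.4]
gripper_width: 0.701
```

```bash
python3 st.py; python3 - <<'E'
from station import read_camera
import cv2
for n in("side","top"): cv2.imwrite(f"pics/{n}1.png",read_camera(n))
E
```

```text
t 2.6 pos [ 0.4935 -0.3006  0.2002] F [-0.1  0.4 -0.4] w 0.701
[[0.9978, 0.0663, -0.0001], [0.0663, -0.9978, 0.0014], [0.0, -0.0014, -1.0]]
xyaw 0.0664 q [-0.059  0.429  0.652  1.874 -0.319  0.944  0.806]
to (0.4932, -0.3034, 0.2) [-0.5  2.8  0.2]
to (0.4932, -0.3034, 0.06) [ -0.5   3.  140.2]
```

View pics/side1.png

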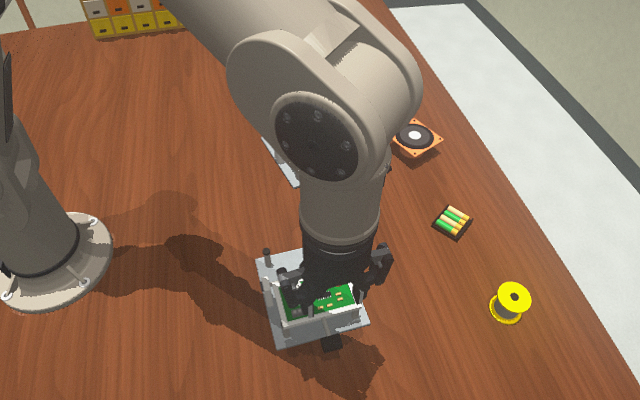

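The arm is above the knob at side (331,343), with the fingers clear on either side. Now I'll go down and grasp.

>>> {"method": "arm_command", "body": {
  "series": [
    [60,[0,2,40],0],
    [60,[0,2,80],0],
    [60,[0,2,110],0],
    [60,[0,2,130],0],
    [60,[0,2,141],0],
    [60,[0,2,141],0],
    [60,[0,2,141],0]
  ]
}}

```text
t: 3.58
eef_pos: [0.4938, -0.305, 0.0602]
tool_rot: [0.0, 0.999, 0.032, 0.001]
contact_force: [0.1, -1.1, 0.3]
gripper_width: 0.701
```

```bash
python3 st.py; python3 - <<'E'
from station import read_camera
import cv2
for n in("side","top"):cv2.imwrite(f"pics/{n}2.png",read_camera(n))
i=cv2.imread("pics/side2.png")[220:400,240:440]; j=cv2.imread("pics/top2.png")[150:330,330:530]
cv2.imwrite("pics/c2.png",cv2.resize(cv2.hconcat([i,j]),None,fx=2,fy=2))
E
```

```text
t 3.575 pos [ 0.4938 -0.305   0.0602] F [ 0.1 -1.1  0.3] w 0.701
[[0.998, 0.064, 0.0015], [0.064, -0.998, -0.0007], [0.0015, 0.0008, -1.0]]
xyaw 0.064 q [ 0.057  0.625  0.52   1.952 -0.478  0.686  0.937]
to (0.4932, -0.3034, 0.2) [  -0.3   -1.5 -139.8]
to (0.4932, -0.3034, 0.06) [-0.5 -1.6  0.2]
```

View pics/c2.png

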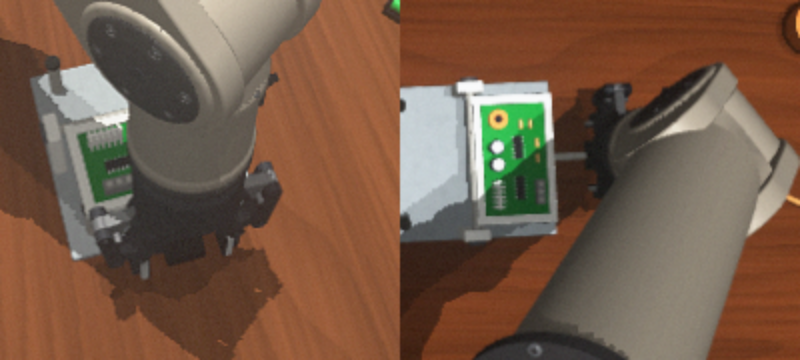

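The knob sits between the two finger tips, visible in the left crop at about (185,245) with one finger on each side. I'll correct by 1.5 mm and close.

>>> {"method": "arm_command", "body": {
  "series": [
    [45,[0,-1.5,1],0],
    [10,[0,-1.5,1],0],
    [10,[0,-1.5,1],0],
    [10,[0,-1.5,1],0],
    [10,[0,-1.5,1],0],
    [10,[0,-1.5,1],0],
    [10,[0,-1.5,1],0]
  ],
  "squeeze": 50
}}

```text
t: 4.55
eef_pos: [0.4942, -0.3028, 0.0588]
tool_rot: [0.0, 0.999, 0.032, 0.001]
contact_force: [4.2, 3.0, 5.4]
gripper_width: 0.342
```

```bash
python3 st.py; python3 -c "
import numpy as np
# dy: toward +y side is -tool y; offsets from start for 8 deg steps
for a in (0,64,128):
  for t in range(a+8,min(a+64,184)+1,8):
    t=min(t,180); A,T=np.radians(a),np.radians(t); print(t,round(-130*(np.cos(A)-np.cos(T))),round(-130*(np.sin(T)-np.sin(A))),end=' | ')
  print()"
```

```text
t 4.55 pos [ 0.4942 -0.3028  0.0588] F [4.2 3.  5.4] w 0.342
[[0.9979, 0.0647, 0.0018], [0.0647, -0.9979, 0.0001], [0.0018, 0.0001, -1.0]]
xyaw 0.0648 q [ 0.056  0.626  0.518  1.954 -0.48   0.683  0.936]
to (0.4932, -0.3034, 0.2) [  -0.8    0.5 -141.2]
to (0.4932, -0.3034, 0.06) [-1.   0.5 -1.2]
8 -1 -18 | 16 -5 -36 | 24 -11 -53 | 32 -20 -69 | 40 -30 -84 | 48 -43 -97 | 56 -57 -108 | 64 -73 -117 | 
72 -17 -7 | 80 -34 -11 | 88 -52 -13 | 96 -71 -12 | 104 -88 -9 | 112 -106 -4 | 120 -122 4 | 128 -137 14 | 
136 -13 12 | 144 -25 26 | 152 -35 41 | 160 -42 58 | 168 -47 75 | 176 -50 93 | 180 -50 102 |
```

The opening of 29 mm matches the 30 mm knob, so it is gripped. Swinging up.

>>> {"method": "arm_command", "body": {
  "series": [
    [10,[0,-1,-18],0],
    [10,[0,-5,-36],0],
    [10,[0,-11,-53],0],
    [10,[0,-20,-69],0],
    [10,[0,-30,-84],0],
    [10,[0,-43,-97],0],
    [10,[0,-57,-108],0],
    [10,[0,-73,-117],0]
  ]
}}

```text
t: 5.55
eef_pos: [0.4895, -0.2306, 0.1752]
tool_rot: [0.001, 0.999, 0.032, 0.001]
contact_force: [8.2, -1.1, -10.0]
gripper_width: 0.343
```

```bash
python3 st.py
```

```text
t 5.55 pos [ 0.4895 -0.2306  0.1752] F [  8.2  -1.1 -10. ] w 0.343
[[0.998, 0.0639, 0.0025], [0.0639, -0.998, -0.0026], [0.0023, 0.0027, -1.0]]
xyaw 0.0639 q [-0.194  0.4    0.656  1.984 -0.318  0.857  0.698]
to (0.4932, -0.3034, 0.2) [ -0.9  73.  -24.6]
to (0.4932, -0.3034, 0.06) [ -1.2  72.6 115.4]
```

>>> {"method": "arm_command", "body": {
  "series": [
    [10,[0.5,-17,-7],0],
    [10,[1,-34,-11],0],
    [10,[1,-52,-13],0],
    [10,[1,-71,-12],0],
    [10,[1,-88,-9],0],
    [10,[1,-106,-4],0],
    [10,[1,-122,4],0],
    [10,[1,-137,14],0]
  ]
}}

```text
t: 6.55
eef_pos: [0.4808, -0.094, 0.1618]
tool_rot: [0.0, 1.0, 0.032, 0.001]
contact_force: [-0.4, -2.2, 5.4]
gripper_width: 0.341
```

```bash
python3 st.py
```

```text
t 6.55 pos [ 0.4808 -0.094   0.1618] F [-0.4 -2.2  5.4] w 0.341
[[0.998, 0.063, 0.0013], [0.063, -0.998, -0.0007], [0.0012, 0.0008, -1.0]]
xyaw 0.0631 q [-0.465  0.331  0.642  2.106 -0.278  0.785  0.413]
to (0.4932, -0.3034, 0.2) [ -0.8 209.8 -38.1]
to (0.4932, -0.3034, 0.06) [ -1.  209.7 101.9]
```

>>> {"method": "arm_command", "body": {
  "series": [
    [10,[0,-13,12],0],
    [10,[0,-25,26],0],
    [10,[0,-35,41],0],
    [10,[0,-42,58],0],
    [10,[0,-47,75],0],
    [10,[0,-50,92],0],
    [10,[0,-50,101],0],
    [10,[0,-50,101],0]
  ]
}}

```text
t: 7.55
eef_pos: [0.4776, -0.0439, 0.0601]
tool_rot: [0.0, 1.0, 0.031, -0.0]
contact_force: [2.7, 0.9, 2.5]
gripper_width: 0.34
```

```bash
python3 st.py; python3 - <<'E'
from station import read_camera
import cv2
for n in("side","top"):cv2.imwrite(f"pics/{n}3.png",read_camera(n))
i=cv2.imread("pics/side3.png")[180:380,200:400]; j=cv2.imread("pics/top3.png")[130:330,240:440]
cv2.imwrite("pics/c3.png",cv2.resize(cv2.hconcat([i,j]),None,fx=2,fy=2))
E
```

```text
t 7.55 pos [ 0.4776 -0.0439  0.0601] F [2.7 0.9 2.5] w 0.34
[[0.998, 0.0629, -0.0], [0.0629, -0.998, -0.0004], [-0.0001, 0.0003, -1.0]]
xyaw 0.0629 q [-0.439  0.496  0.498  2.184 -0.442  0.558  0.451]
to (0.4932, -0.3034, 0.2) [  -0.7  260.  -139.8]
to (0.4932, -0.3034, 0.06) [-7.000e-01  2.599e+02  2.000e-01]
```

View pics/c3.png

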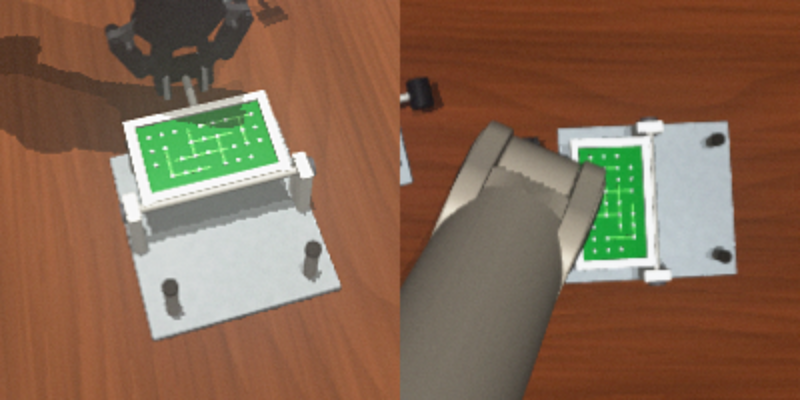

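The board is turned over with the solder traces on top. Releasing now: open first, then straight up.

>>> {"method": "arm_command", "body": {
  "series": [
    [40,[0,0,0],0],
    [55,[0,0,0],0],
    [55,[0,0,0],0],
    [55,[0,0,0],0],
    [55,[0,0,0],0],
    [55,[0,0,-15],0],
    [55,[0,0,-35],0],
    [55,[0,0,-60],0]
  ]
}}

```text
t: 8.65
eef_pos: [0.4772, -0.0438, 0.1215]
tool_rot: [0.0, 0.999, 0.032, -0.0]
contact_force: [0.7, -0.3, 0.2]
gripper_width: 0.647
```

>>> {"method": "arm_command", "body": {
  "series": [
    [55,[0,0,-50],0],
    [55,[0,0,-100],0],
    [55,[0,60,-140],0],
    [55,[0,120,-140],0],
    [55,[0,180,-140],0],
    [55,[0,240,-140],0],
    [55,[0,300,-140],0],
    [55,[0,300,-140],0]
  ]
}}

```text
t: 9.65
eef_pos: [0.494, -0.3492, 0.2616]
tool_rot: [0.002, 1.0, 0.027, -0.0]
contact_force: [0.1, -0.4, 0.4]
gripper_width: 0.645
```

```bash
python3 st.py; python3 - <<'E'
from station import read_camera
import cv2
for n in("side","top"):cv2.imwrite(f"pics/{n}4.png",read_camera(n))
E
```

```text
t 9.65 pos [ 0.494  -0.3492  0.2616] F [ 0.1 -0.4  0.4] w 0.645
[[0.9985, 0.0549, -0.0004], [0.0549, -0.9985, -0.0041], [-0.0006, 0.0041, -1.0]]
xyaw 0.0549 q [-0.069  0.433  0.785  1.755 -0.337  1.092  0.882]
to (0.4932, -0.3034, 0.2) [  1.7 -46.   61.4]
to (0.4932, -0.3034, 0.06) [  1.8 -46.6 201.4]
```

View pics/side4.png

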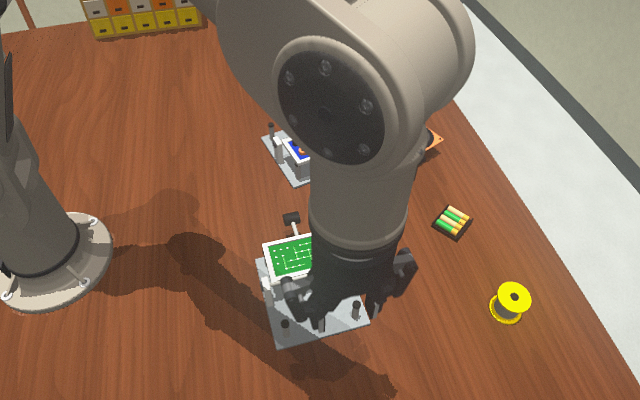

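View pics/top4.png

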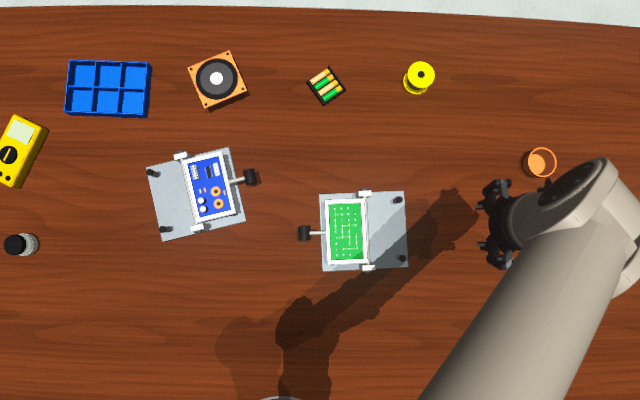

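Side: the green knob is at (291,218) on the far side. Top: it is at (304,232), with the solder side up, and the blue frame looks unchanged with its knob at (250,177). I'll check the knob height and compare the blue frame, then hand in.

```bash
python3 - <<'E'
from h import *
ps=[]
for n,(x0,y0,x1,y1) in(("side",(278,205,305,227)),("top",(294,220,315,246))):
    c=cv2.imread(f"pics/{n}4.png")[y0:y1,x0:x1]; k=cv2.inRange(c,(0,0,0),(55,55,55)); N,l,st,ce=cv2.connectedComponentsWithStats(k); i=1+np.argmax(st[1:,4]); ps.append(np.array([x0,y0])+st[i,:2]+st[i,2:4]/2-.5); print(n,ps[-1],st[i])
print(tri(*ps))
a,b=[cv2.imread(f"pics/top{i}.png")[140:245,140:265] for i in (0,4)]
print("blue diff mean/max",cv2.absdiff(a,b).mean(),(cv2.absdiff(a,b)>40).sum())
from station import bot
E
```

```text
side [299. 222.] [21 17  1  1  1]
top [307.  232.5] [11  6  5 14 61]
(array([ 0.48371252, -0.04990778,  0.05543976]), np.float64(0.011660149280293505))
blue diff mean/max 7.9928888888888885 0
```

```bash
python3 - <<'E'
from h import *
ps=[]
for n,(x0,y0,x1,y1) in(("side",(278,205,305,230)),("top",(290,218,318,248))):
    c=cv2.imread(f"pics/{n}4.png")[y0:y1,x0:x1]; k=cv2.inRange(c[:,:,2],0,55); N,l,st,ce=cv2.connectedComponentsWithStats(k); i=1+np.argmax(st[1:,4]); ps.append(np.array([x0,y0])+st[i,:2]+(st[i,2:4]-1)/2); print(n,ps[-1],st[i])
print(tri(*ps))
for X in((.476,-.0436,.06),(.476,-.0436,.075)): print(proj("side",X),proj("top",X))
im=[cv2.resize(cv2.imread(f"pics/{n}4.png")[y:y+60,x:x+60],None,fx=6,fy=6) for n,x,y in(("side",260,190),("top",275,200))]
cv2.imwrite("pics/k4.png",cv2.hconcat(im))
E
```

```text
side [299. 222.] [21 17  1  1  1]
top [307.  232.5] [15  8  5 14 61]
(array([ 0.48371252, -0.04990778,  0.05543976]), np.float64(0.011660149280293505))
[291.3528214  218.87443178] [304.32305202 233.37882552]
[290.99330579 213.99012749] [304.23318154 233.35840067]
```

View pics/k4.png

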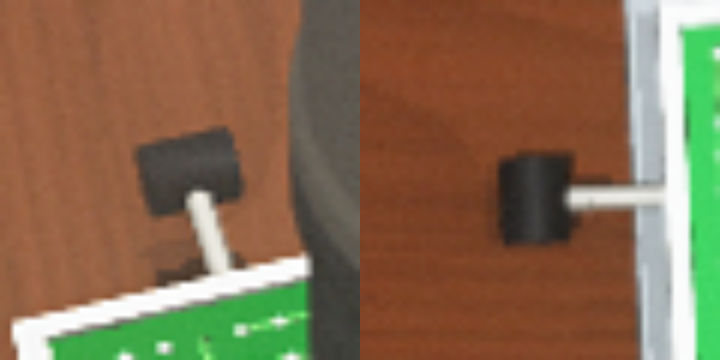

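In the zoomed view the knob centre is at side (291.5,218.3) and top (304.2,233.0). The predictions for fully flat are (291.4,218.9) and (304.3,233.4), so the frame is flat. Handing in.

```bash
python3 -c "
from station import bot; print(bot.hand_in())"
```

```text
the job is handed in; nothing more can be done
None
```

The green frame is turned over and lies fully down with the solder side on top. I pinched the knob end to end, swung the frame about 180° along its arc, and let go. The arm then moved clear, and I handed the job in at about 10 s.

- **Frame position:** after release, the knob appeared within about 1 px of where a fully flat frame would put it, in both cameras (about 60 mm above the bench).
- **Blue frame:** no pixel in its part of the top view changed noticeably from the first picture to the last.
- **Forces:** the wrist readings I took were all 13 N or less, and about 0 N once the arm was clear.
- **Failed check:** my automatic colour mask for the final knob position picked up bad pixels, with an 11.7 mm mismatch between the two views. I dropped it and read the knob centre from enlarged crops instead.

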